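Close the facial machine's solution jars and set its mode dial

TASK

The screw lids of the two solution jars got mixed up with others, and look all alike: find by trial a lid for each jar, screw it fully home, and lay the lids left over upright in the aluminium tray. When both jars are closed, turn the mode dial to click 4, the big green mark; leave the bottle, the cream jar and the bowl alone.

Things in the scene. Friction and masses are not known exactly. Their poses are not given: they have to be found in the camera images.
- jar_1: Open jar fixed to the worktop: black foot 88 mm wide, labelled body 76 mm wide, shoulder at 65 mm, two-start outside-threaded neck 54 mm wide, rim at 85 mm. Origin: centre of underside, z up. Blue marks on the shoulder at +x and -x (34 mm out): thread starts; small black marks at +y, -y: closed direction. White insert in the mouth. Which lid fits which can only be found by trying.
- jar_2: Like jar_1. To close a jar: set the lid upright, wing ends over the blue marks (either way, within 8 degrees); lugs meet the thread start with the lid origin 77.5 mm above the jar origin. Turn clockwise from above 90 degrees (stop at 93), following the thread: level to 10 degrees, down 8 mm evenly to 82, then level. The thread carries and draws the lid, 2 mm play. Home: lid origin at 69.5 mm.
- lid_1: Loose black screw lid, 63 mm across (66 over its ten corners), 20 mm high, with a straight white wing grip on top: 46 mm long, 12 mm thick, 24 mm high, top at 44 mm; about 60 g. Origin: centre of the skirt's lower edge, z up, x along the wing. Two inside lugs lie under the wing's ends, so a half turn makes no difference. Stands upright. All lids look alike.
- lid_2: Like lid_1. Trying a wrong lid on a jar: it starts alike but binds after about 50 to 65 degrees, its origin staying 73 mm or more above the jar origin; turn it back to the blue marks to lift it off. A lid lowered in another direction stays on top of the thread, its origin 77 mm or more up, and is not screwed on.
- lid_3: Like lid_1. Four or five lids are there in a run. Each fits one of the two jars or neither, and each jar has one or two lids that fit it; when both jars are closed the lids left over are spare.
- lid_4: Like lid_1.
- lid_5: Like lid_1.
- tray: A loose shallow aluminium tray for spare lids, 160 x 160 mm outside, 28 mm high, walls and floor 5 mm, 0.6 kg; room for four lids, two by two. x and y along its sides. Origin: centre of its underside, z up.
- control_box: White control box fixed to the worktop, 130 x 130 mm, 50 mm high, with the mode dial in the middle of its top. Origin: centre of the underside, z up. Seven marks lie round the dial 30 degrees apart, 39 mm from its axis: mark 0 at the box's +y, the others clockwise from above; mark 4 is the big green one, the others are small and white.
- dial (a joint): Angle of the detented mode dial, rad, growing clockwise from above: 0 at mark 0, one click every 0.5236, click 4 (the green mark) at 2.094; stops just beyond 0 and beyond click 6 (3.14). A spring detent of about 0.08 N m pulls it into the nearest click.
- dial_grip (a point): Point on the vertical dial axis at the height to grip, 77.5 mm above the underside of the control box, 8 mm below the top of the dial's bar. The grey bar is 46 mm long, 12 mm thick and 26 mm high and stands on a black disc 52 mm across whose top lies 18 mm below this point; y of this point points along the bar to the end with the red pointer line.
- amber_bottle: Bystander: amber bottle 54 mm across, 130 mm high. Leave it alone. Origin: centre of the underside.
- cream_jar: Bystander: white cream jar 64 mm across, 60 mm high. Leave it alone. Origin: centre of the underside.
- mixing_bowl: Bystander: blue bowl 90 mm across, 45 mm high. Leave it alone. Origin: centre of the underside.
Mind the look-alikes: they are no part of the job. Leave any orange or purple look-alike of the lid_1 alone.

How it is judged:
By the outcome, as a careful person would: the job done as asked, in the order asked, and still so for the second after the job is handed in, with the robot touching nothing.
Of lid_1, lid_2, lid_3, lid_4, lid_5 only 4 to 5 are there at a start; the rules pass over those that are not, and their reading is None.
At some moment in a run one of lid_1, lid_2, lid_3, lid_4, lid_5, tray may be knocked a few centimetres aside while the robot is not near it.
It also fails if it takes over 210 s, if anything falls off the work surface, if the arm or the gripper's body presses on something with over 40 N, if the wrist force passes 120 N, or if a joint passes its speed limit or range.

ROBOT

A 6-joint arm with a two-finger parallel gripper is mounted at the origin on the work surface. World frame = base frame: x ahead of the robot, y to its left, z up, the work surface at z = 0. Lengths are in m, angles in rad, forces in N, time in s.
With the tool pointing down it reaches from about 0.375 to 0.9 m from the base axis. Payload 3.1 kg.
Tool frame: the origin (TCP) lies on the front face of the gripper's body, between the roots of the fingers; the fingertips stand 70 mm ahead of it and the grasp point (between the pads) lies 51 mm ahead of it; z points along the fingers, y is the line along which they close (so a half turn about z gives the same grasp; the last joint's range is limited). The gripper opens to 87 mm and grips with 3 to 60 N. Pads are 19 mm wide; open, the fingers measure 117 mm over their backs; the gripper's body (75 mm by 190 mm) begins 51 mm behind the grasp point.
Start: joints at [0.929, 0.527, 1.433, -0, 1.181, -0.178], TCP at [0.279, 0.559, 0.292] pointing down, gripper open.
Joint ranges: [-3.08, 3.08], [-0.75, 2.2], [0.22, 2.44], [-1.43, 4.57], [0, 2.65], [-2.85, 2.85]. Speed limits (rad/s): [2.79, 2.79, 3.14, 3.14, 3.14, 3.14].

INTERFACE

Orientations are given as a unit quaternion [x, y, z, w].
In Python, from rig import robot, cams, ticket gives the robot as it stands. The module is installed in compiled form; this text tells all that it offers.
- The arm moves only by the shell command python3 -m crank 'ROWS' [FORCE]. ROWS is JSON, a list of rows, each a list of 7 numbers: the shift along the tool's x, y, z in cm, then the turn, a rotation vector about the tool's x, y, z in rad, then the closure, from 0 (fully open) to 1 (shut). A call has 1 to 5 rows; each row shifts and turns the commanded pose from where the row before left it, along the tool's axes as they then stand; what a row does not reach is not made up. A row lasts 1/8 s, in which the tool goes at most 62.5 mm and 10.7 degrees, less where a joint would pass 70% of its speed; a pose out of reach is approached as far as the arm can. A call is refused whole if a number of a shift passes 6.25 or a number of a turn 0.188, either way. A call with a gripper value outside its range is refused whole. The fingers move at their own pace and stop on an object; FORCE is the grip in N (left out, the last holds). Time passes only in rows, so rows that do not move let the fingers close. It gives the time, the measured TCP pose, the force, the opening and the grip force at its end, in the units of the state.
- robot.get_obs(): the state, without advancing time (a new reading comes with each control period).
- cams.camera(name): name is "scene" or "top" or "wrist"; returns the picture (384x512x3 uint8, red, green, blue); there is no depth.
- cams.camera_info(name): a dict with "intrinsics" (3x3 intrinsics, pixels), "pose" (4x4, takes a point from camera to world coordinates). Camera axes: x right, y down, z forward; pixel columns grow to the right and rows downward; lengths in m; the calibration is good to about 2 mm. A picture is of the moment at which its call begins: read the wrist's pose just before it. camera_info takes no time and is no camera call; for the wrist camera it gives the pose at the moment of the call.
- ticket.hand_in(): hands the job in; it is judged then, once.
The state is a dict: "time": time; "q": joint angles; "joint_velocities": joint speeds; "joint_torque": joint torques, N m; "position": TCP position; "tool_rot": TCP orientation; "ft_force": force on the tool from outside, world axes, zero at the start; "moment": the same for the moment, N m; "grip_width": finger opening in m; "grip_force": force on a finger pad.
Only numpy, scipy, OpenCV 4.12 (cv2) and the standard library are available. Lean on these libraries where they do the work, as an engineer would, in place of code of your own. Each camera call takes 0.05 s, during which the arm holds its last target. There are 200 camera calls.

## Working session

There is one attempt and no reset: what is moved stays moved. The work goes in short steps, Python scripts to look and compute and a shell command to move; the robot and the scene stay as the last step left them, time stands still between calls to the robot, and variables do not carry over. Pictures are saved under pics/ and viewed, at most 14 in all, crops included, and the job is handed in when it is done.

```bash
mkdir -p pics; ls; cat > h.py <<'E'
import numpy as np, cv2
from rig import robot, cams, ticket
def shot(name, fn=None):
    info=cams.camera_info(name); im=cams.camera(name)
    if fn: cv2.imwrite('pics/'+fn, im[:,:,::-1])
    return im, info
def ray(info,u,v):
    K=np.array(info['intrinsics']);T=np.array(info['pose'])
    d=T[:3,:3]@np.linalg.solve(K,[u,v,1.]); return T[:3,3],d
def onz(info,u,v,z):
    o,d=ray(info,u,v); return o+d*(z-o[2])/d[2]
def proj(info,p):
    T=np.array(info['pose']); c=T[:3,:3].T@(np.array(p)-T[:3,3]); q=np.array(info['intrinsics'])@c; return q[:2]/q[2]
E
python3 - <<'E'
from h import *
t,ti=shot('top','top0.png'); s,si=shot('scene','sc0.png')
cv2.imwrite('pics/a0.png',np.vstack([np.hstack([cv2.resize(t,(800,600))[:,:,::-1]])]))
print(np.round(ti['pose'],3),ti['intrinsics']); print(np.round(si['pose'],3)); o=robot.get_obs(); print(o)
E
```

```text
pics
[[ 0.003 -0.985  0.171  0.391]
 [-1.    -0.006 -0.017 -0.004]
 [ 0.017 -0.17  -0.985  1.198]
 [ 0.     0.     0.     1.   ]] [[404.02776869   0.         255.1578692 ]
 [  0.         404.02776869 193.41695606]
 [  0.           0.           1.        ]]
[[-0.041  0.713 -0.7    1.156]
 [ 0.999  0.023 -0.035  0.034]
 [-0.009 -0.701 -0.713  0.693]
 [ 0.     0.     0.     1.   ]]
{'time': 0.1, 'q': array([ 9.29529483e-01,  5.28377058e-01,  1.43378684e+00,  1.20120838e-05,
        1.18139511e+00, -1.78507374e-01]), 'joint_velocities': array([ 0.00183848, -0.00150383, -0.00305373,  0.00024632, -0.00020306,
        0.00121684]), 'joint_torque': array([ 2.59441840e-04, -4.40982842e+01, -1.77152646e+01,  6.36080280e-02,
        5.33495634e-02, -3.53501889e-05]), 'position': array([0.2786652 , 0.55884586, 0.29136295]), 'tool_rot': array([ 2.29322821e-01,  9.73349925e-01, -8.99522542e-04, -3.96895632e-04]), 'ft_force': array([-0.41999906,  0.24653984, -0.27409844]), 'moment': array([ 0.00194272, -0.03342306, -0.00735872]), 'grip_force': 0.0, 'grip_width': 0.0868967564998156}
```

View pics/a0.png

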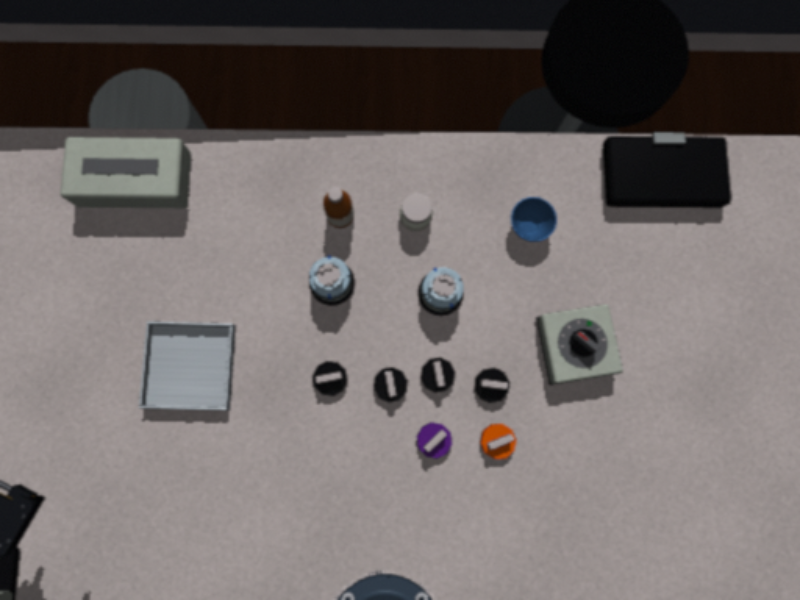

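View pics/sc0.png

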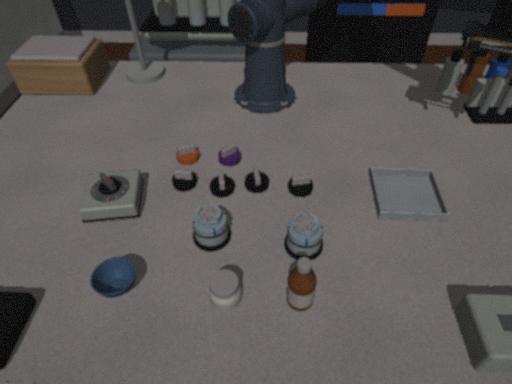

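Candidates, in px of the enlarged top view. Black lids are at (330,379), (390,385), (437,375) and (492,385). The look-alikes are purple (434,441) and orange (499,442). The jars are at (331,278) and (442,290), the tray at (188,366), and the dial at (585,342) on the control box. I choose the four black lids; there is no fifth.

```bash
cat >> h.py <<'E'
def wings(im,info,zw=0.044,zl=0.02,S=4,amin=0.0010,amax=0.008):
    """black lids: return list of (centre, wing yaw, px) using white wing on black lid"""
    g=cv2.resize(im,None,fx=S,fy=S,interpolation=cv2.INTER_CUBIC)
    v=g.max(2); dark=(v<60).astype(np.uint8)
    cs,_=cv2.findContours(dark,cv2.RETR_CCOMP,cv2.CHAIN_APPROX_NONE)
    return g,dark,cs
E
python3 - <<'E'
from h import *
t=cv2.imread('pics/top0.png')[:,:,::-1].copy(); ti=cams.camera_info('top')
S=6; 
def rep(name,u,v,zw,thr=130):
    u/=1.5625;v/=1.5625; r=12
    x0,y0=int(u)-r,int(v)-r
    c=cv2.resize(t[y0:y0+2*r,x0:x0+2*r],None,fx=S,fy=S,interpolation=cv2.INTER_CUBIC)
    m=(c.min(2)>thr).astype(np.uint8)
    n,l,st,ce=cv2.connectedComponentsWithStats(m)
    k=min((i for i in range(1,n) if st[i,4]>100),key=lambda i:np.hypot(*(ce[i]-r*S)))
    ys,xs=np.where(l==k); P=np.array([onz(ti,x0+(a+.5)/S-.5,y0+(b+.5)/S-.5,zw)[:2] for a,b in zip(xs,ys)])
    c0=P.mean(0); w,V=np.linalg.eigh(np.cov((P-c0).T)); d=V[:,1]
    print(name,c0.round(4),'yaw',np.degrees(np.arctan2(d[1],d[0])).round(1)%180,'len',np.sqrt(12*w).round(3))
for n,p in dict(A=(330,379),B=(390,385),C=(437,375),D=(492,385)).items(): rep(n,*p,0.044)
for n,p,z in [('j331',(330,272),.085),('j442',(445,283),.085),('tray',(188,366),.005),('box',(579,344),.05),('dial',(585,342),.085)]:
    print(n,onz(ti,p[0]/1.5625,p[1]/1.5625,z).round(3))
wi=cams.camera_info('wrist'); print(np.round(wi['pose'],3),wi['intrinsics'])
o=robot.get_obs();from scipy.spatial.transform import Rotation as R
print(R.from_quat(o['tool_rot']).as_matrix().round(3))
E
```

```text
A [0.4529 0.105 ] yaw 101.6 len [0.008 0.041]
B [ 0.4423 -0.0076] yaw 11.199999999999989 len [0.008 0.041]
C [ 0.4598 -0.0962] yaw 10.400000000000006 len [0.008 0.041]
D [ 0.4416 -0.1975] yaw 83.5 len [0.008 0.043]
j331 [0.638 0.101 0.085]
j442 [ 0.619 -0.106  0.085]
tray [0.474 0.371 0.005]
box [ 0.514 -0.354  0.05 ]
dial [ 0.514 -0.354  0.085]
[[ 0.447  0.866  0.225  0.217]
 [ 0.894 -0.432 -0.115  0.589]
 [-0.003  0.252 -0.968  0.384]
 [ 0.     0.     0.     1.   ]] [[314.73227414   0.         256.9770541 ]
 [  0.         314.73227414 190.16301339]
 [  0.           0.           1.        ]]
[[-0.895  0.446 -0.001]
 [ 0.446  0.895 -0.002]
 [ 0.    -0.002 -1.   ]]
```

```bash
python3 -m crank '[[0,0,-1,0,0,-0.154,0],[0,0,-1,0,0,-0.154,0],[0,0,-1,0,0,-0.154,0]]' 
for i in 1 2 3; do python3 -m crank '[[-2.5,-4.66,-0.6,0,0,0,0.5],[-2.5,-4.66,-0.6,0,0,0,0.5],[-2.5,-4.66,-0.6,0,0,0,0.5],[-2.5,-4.66,-0.6,0,0,0,0.5]]'; done; python3 -m crank '[[0,0,0,0,0,0,0.5],[0,0,0,0,0,0,0.5]]'
cat > pose.py <<'E'
from h import *
from scipy.spatial.transform import Rotation as R
o=robot.get_obs();M=R.from_quat(o['tool_rot']).as_matrix()
print('t',o['time'].__round__(2),'p',o['position'].round(4),'a',np.degrees(np.arctan2(M[1,0],M[0,0])).round(2),'tilt',M[2,:2].round(4),'q6',o['q'][5].round(2),'F',o['ft_force'].round(1),'Mz',o['moment'].round(2),'w',round(o['grip_width'],4),'gf',round(o['grip_force'],1))
E
python3 pose.py; python3 -c "
from h import *
shot('wrist','w1.png')"
```

```text
time: 0.48
position: [0.2788, 0.559, 0.3219]
tool_rot: [-0.002, 1.0, -0.001, -0.0]
ft_force: [-0.8, -0.5, -0.8]
grip_width: 0.0868
grip_force: 0.0
time: 0.98
position: [0.3792, 0.3712, 0.3461]
tool_rot: [0.0, 1.0, -0.0, -0.0]
ft_force: [0.5, 0.4, -0.1]
grip_width: 0.0547
grip_force: 0.0
time: 1.48
position: [0.4791, 0.1847, 0.3702]
tool_rot: [0.0, 1.0, 0.0, -0.0]
ft_force: [1.0, 0.7, -1.1]
grip_width: 0.0435
grip_force: 0.0
time: 1.98
position: [0.5789, -0.0018, 0.394]
tool_rot: [0.0, 1.0, 0.0, -0.0]
ft_force: [-0.4, 0.7, -0.6]
grip_width: 0.0436
grip_force: 0.0
time: 2.22
position: [0.5779, 0.0, 0.3935]
tool_rot: [0.001, 1.0, 0.0, -0.001]
ft_force: [-0.2, 0.7, -0.3]
grip_width: 0.0437
grip_force: 0.0
t 2.23 p [0.5779 0.     0.3935] a 179.92 tilt [0.0021 0.001 ] q6 -1.76 F [-0.2  0.7 -0.3] Mz [0.06 0.02 0.06] w 0.0437 gf 0.0
```

View pics/w1.png

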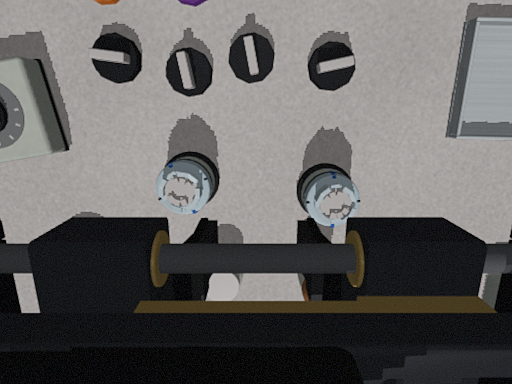

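The wrist view shows four black lids with white wings at (116,57), (189,70), (251,57) and (331,65). The jars are at (185,188) and (332,200). Their dark-blue start marks are near (170,165)/(194,212) and (333,177)/(333,226).

```bash
cat > meas.py <<'E'
from h import *
def lid(im,info,u,v,zw,r=22,thr=110,S=4):
    x0,y0=int(u)-r,max(0,int(v)-r)
    c=cv2.resize(im[y0:y0+2*r,x0:x0+2*r],None,fx=S,fy=S,interpolation=cv2.INTER_CUBIC)
    m=(c.min(2)>thr).astype(np.uint8)
    n,l,st,ce=cv2.connectedComponentsWithStats(m)
    t=np.array([(u-x0)*S,(v-y0)*S])
    k=min((i for i in range(1,n) if st[i,4]>150),key=lambda i:np.hypot(*(ce[i]-t)))
    ys,xs=np.where(l==k); P=np.array([onz(info,x0+(a+.5)/S-.5,y0+(b+.5)/S-.5,zw)[:2] for a,b in zip(xs,ys)])
    q=cv2.minAreaRect((P*1e4).astype(np.float32)); bx=cv2.boxPoints(q)/1e4
    e=[bx[1]-bx[0],bx[2]-bx[1]]; d=max(e,key=np.linalg.norm)
    return np.array(q[0])/1e4,np.degrees(np.arctan2(d[1],d[0]))%180,np.array(q[1])/1e4
E
python3 - <<'E'
from meas import *
im=cv2.imread('pics/w1.png')[:,:,::-1].copy(); info=cams.camera_info('wrist')
for n,p in dict(A=(331,65),B=(251,57),C=(189,70),D=(116,57)).items(): print(n,*[np.round(x,4) for x in lid(im,info,*p,0.044)])
i=im.astype(int); m=((i[:,:,2]-i[:,:,0]>60)&(i[:,:,2]>80)).astype(np.uint8)
n,l,st,ce=cv2.connectedComponentsWithStats(m)
for k in range(1,n):
    if st[k,4]>3: print(ce[k].round(1),st[k,4],onz(info,*ce[k],0.0655).round(4),i[l==k].mean(0).round())
cv2.imwrite('pics/j1.png',cv2.resize(im[150:240,130:380,::-1],None,fx=3.2,fy=3.2,interpolation=cv2.INTER_CUBIC))
E
```

```text
A [0.4519 0.1032] 101.5386 [0.0126 0.0473]
B [ 0.441  -0.0076] 10.7776 [0.0473 0.0121]
C [ 0.4595 -0.096 ] 12.0076 [0.0474 0.013 ]
D [ 0.4416 -0.1902] 82.7006 [0.0453 0.013 ]
[169.6 164.8] 12 [ 0.5819 -0.1178  0.0655] [ 33.  65. 116.]
[334.  176.5] 6 [0.5983 0.1055 0.0655] [16. 43. 91.]
[193.7 211. ] 11 [ 0.6476 -0.0886  0.0655] [ 50.  90. 153.]
[331.8 225.4] 12 [0.6694 0.1066 0.0655] [ 47.  86. 148.]
```

View pics/j1.png

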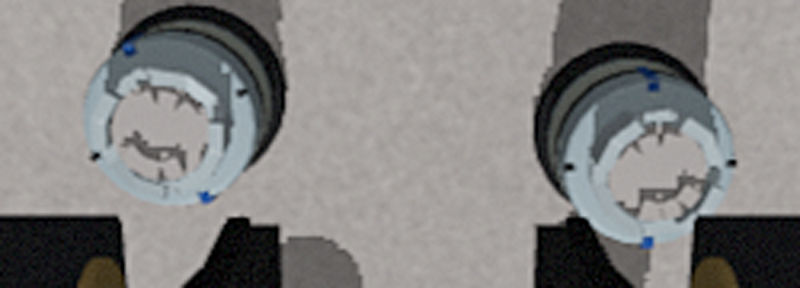

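```bash
cat > go.py <<'E'
import sys
from h import *
from scipy.spatial.transform import Rotation as R
x,y,z,a=map(float,sys.argv[1:5]); o=robot.get_obs(); M=R.from_quat(o['tool_rot']).as_matrix()
an=np.degrees(np.arctan2(M[1,0],M[0,0])); da=(a-an+180)%360-180; w=-np.radians(da)
ar=np.radians(a); T=np.array([[np.cos(ar),np.sin(ar),0],[np.sin(ar),-np.cos(ar),0],[0,0,-1.]])
d=T.T@(np.array([x,y,z])-o['position'])*100
print('t',round(o['time'],1),'a now',an.round(2),'turn z total',w.round(4),'| shift cm (after turn)',d.round(2),'norm',np.linalg.norm(d).round(1),'q6',o['q'][5].round(2),'->',(o['q'][5]+w).round(2))
E
python3 go.py 0.4519 0.1032 0.22 101.5
```

```text
t 2.3 a now 179.99 turn z total 1.3698 | shift cm (after turn) [ 12.56 -10.28  17.36] norm 23.8 q6 -1.76 -> -0.39
```

```bash
for i in 1 2; do python3 -m crank '[[0,0,1.5,0,0,0.171,0.5],[0,0,1.5,0,0,0.171,0.5],[0,0,1.5,0,0,0.171,0.5],[0,0,1.5,0,0,0.171,0.5]]' >/dev/null; done
python3 -m crank '[[3.14,-2.57,1.34,0,0,0,0.5],[3.14,-2.57,1.34,0,0,0,0.5],[3.14,-2.57,1.34,0,0,0,0.5],[3.14,-2.57,1.34,0,0,0,0.5],[0,0,0,0,0,0,0.5]]' >/dev/null
python3 pose.py
python3 - <<'E'
from meas import *
im,info=shot('wrist','w2.png')
for n,p in dict(A=(.4519,.1032),B=(.441,-.0076)).items():
    u=proj(info,[*p,.044]); print(n,u.round(0)); 
    try: print(*[np.round(x,4) for x in lid(im,info,*u,0.044,r=60)])
    except Exception as e: print(e)
cv2.imwrite('pics/w2c.png',im[90:300,130:380,::-1])
E
python3 go.py 0.4519 0.1032 0.093 101.5
```

```text
t 3.9 p [0.4477 0.1049 0.2198] a 101.87 tilt [ 0.0018 -0.0065] q6 -0.22 F [ 0.7 -0.2  0.3] Mz [-0.06  0.04  0.01] w 0.0436 gf 0.0
A [263. 192.]
[0.4512 0.1051] 11.9662 [0.1086 0.1021]
B [228. 298.]
[ 0.4407 -0.0059] 12.0402 [0.0444 0.0093]
t 4.0 a now 101.8 turn z total 0.0052 | shift cm (after turn) [-0.1   0.1  12.76] norm 12.8 q6 -0.22 -> -0.22
```

View pics/w2c.png

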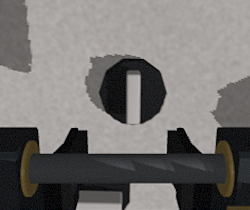

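The crop shows a plain black lid with a white wing centred at crop (134,95), lined up with the fingers, so the choice is right.

```bash
python3 - <<'E'
from meas import *
im=cv2.imread('pics/w2.png')[:,:,::-1].copy(); info=cams.camera_info('wrist')
print(*[np.round(x,4) for x in lid(im,info,264,186,0.044,r=31,thr=140)])
E
python3 pose.py; python3 go.py 0.4519 0.1032 0.093 101.5
```

```text
[0.456  0.1026] 11.7729 [0.0558 0.0473]
t 3.95 p [0.4507 0.104  0.2206] a 101.8 tilt [ 0.0004 -0.0016] q6 -0.22 F [ 1.2 -0.1 -0.7] Mz [-0.09 -0.02  0.04] w 0.0437 gf 0.0
t 4.0 a now 101.8 turn z total 0.0052 | shift cm (after turn) [-0.1   0.1  12.76] norm 12.8 q6 -0.22 -> -0.22
```

```bash
sed -i 's/if st\[i,4\]>150)/if st[i,4]>150 and min(st[i,0],st[i,1])>0 and max(st[i,0]+st[i,2],st[i,1]+st[i,3])<2*r*S)/' meas.py; python3 - <<'E'
from meas import *
im=cv2.imread('pics/w2.png')[:,:,::-1].copy(); info=cams.camera_info('wrist')
for t in (110,140): print(*[np.round(x,4) for x in lid(im,info,264,186,0.044,r=45,thr=t)])
E
```

```text
Traceback (most recent call last):
  File "meas.py", line 8, in lid
    k=min((i for i in range(1,n) if st[i,4]>150 and min(st[i,0],st[i,1])>0 and max(st[i,0]+st[i,2],st[i,1]+st[i,3])<2*r*S),key=lambda i:np.hypot(*(ce[i]-t)))
ValueError: min() iterable argument is empty
```

```bash
python3 - <<'E'
from meas import *
im=cv2.imread('pics/w2.png')[:,:,::-1].copy(); info=cams.camera_info('wrist')
print(im[150:222:6,264].min(1),im[185,240:290:3].min(1))
for t in (190,200,210): 
  try: print(*[np.round(x,4) for x in lid(im,info,264,186,0.044,r=45,thr=t)])
  except Exception as e: print(t,e)
E
```

```text
[ 11  33  82 167 167 170 169 169 170 171 170 164] [ 10  16  12  14  17  19 153 166 168 173  98  28  30  30  22  30  28]
190 min() iterable argument is empty
200 min() iterable argument is empty
210 min() iterable argument is empty
```

```bash
python3 - <<'E'
from h import *
im=cv2.imread('pics/w2.png'); info=cams.camera_info('wrist')
print('wing mid',onz(info,264,185,.044).round(4),'wing ends',onz(info,264,160.5,.044).round(4),onz(info,264,213,.044).round(4))
E
python3 -m crank '[[-0.1,0.1,3.2,0,0,0.005,0.5],[0,0,3.2,0,0,0,0.5],[0,0,3.2,0,0,0,0.5],[0,0,3.1,0,0,0,0.5],[0,0,0,0,0,0,1]]' 30 >/dev/null;  python3 -m crank '[[0,0,0,0,0,0,1],[0,0,0,0,0,0,1],[0,0,0,0,0,0,1]]'; python3 pose.py
```

```text
wing mid [0.4552 0.1081 0.044 ] wing ends [0.4507 0.1293 0.044 ] [0.4606 0.0827 0.044 ]
time: 4.95
position: [0.4541, 0.1015, 0.0946]
tool_rot: [0.634, 0.773, 0.0, 0.001]
ft_force: [0.8, -0.7, 4.6]
grip_width: 0.012
grip_force: 30.2
t 4.95 p [0.4541 0.1015 0.0946] a 101.3 tilt [-0.0004  0.0015] q6 -0.22 F [ 0.8 -0.7  4.6] Mz [-0.07 -0.2   0.03] w 0.012 gf 30.2
```

```bash
python3 -m crank '[[0,0,-3,0,0,0,1],[0,0,-4,0,0,0,1],[0,0,-4,0,0,0,1],[0,0,-3,0,0,0,1],[0,0,0,0,0,0,1]]'
python3 pose.py; python3 - <<'E'
from h import *
from scipy.spatial.transform import Rotation as R
im,info=shot('wrist','w3.png')
o=robot.get_obs(); M=R.from_quat(o['tool_rot']).as_matrix()
for p in [(.023,0,.047),(-.0,0,.047),(.023,0,.072),(.033,0,.072),(.0315,0,.072)]: print(p,proj(info,o['position']+M@np.array(p)).round(1))
cv2.imwrite('pics/w3c.png',cv2.resize(im[170:320,160:360,::-1],None,fx=3,fy=3))
E
```

```text
time: 5.58
position: [0.4549, 0.1015, 0.2362]
tool_rot: [0.634, 0.773, 0.002, 0.003]
ft_force: [0.6, -0.2, -0.9]
grip_width: 0.0119
grip_force: 30.0
t 5.58 p [0.4549 0.1015 0.2362] a 101.3 tilt [-0.0014  0.0064] q6 -0.22 F [ 0.6 -0.2 -0.9] Mz [-0.07  0.07 -0.01] w 0.0119 gf 30.0
(0.023, 0, 0.047) [256.1 207.8]
(-0.0, 0, 0.047) [256.2 252.8]
(0.023, 0, 0.072) [256.1 193.8]
(0.033, 0, 0.072) [256.  175.8]
(0.0315, 0, 0.072) [256.  178.6]
```

View pics/w3c.png

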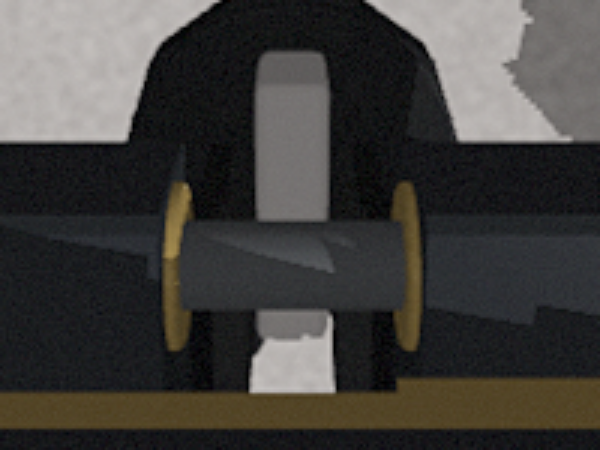

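Lid A is held upright, with its wing sitting about 4 mm towards tool +x (near end at crop y≈84, far end y≈338). Next I look at jar 1 from near.

```bash
for i in 1 2; do python3 -m crank '[[0,0,-0.3,0,0,-0.174,1],[0,0,-0.3,0,0,-0.174,1],[0,0,-0.3,0,0,-0.174,1],[0,0,-0.3,0,0,-0.174,1]]' >/dev/null; done
python3 -m crank '[[-5,0,0,0,0,0,1],[-5.5,0.1,0,0,0,0,1],[-5.5,0.1,0,0,0,0,1],[-5,0.1,0,0,0,0,1],[-4.6,0.1,0,0,0,0,1]]' >/dev/null;python3 -m crank '[[0,0,0,0,0,0,1],[0,0,0,0,0,0,1]]' >/dev/null
python3 pose.py
cat > jar.py <<'E'
from meas import *
import sys
im,info=shot('wrist',sys.argv[1]); i=im.astype(int)
m=((i[:,:,2]-i[:,:,0]>50)&(i[:,:,2]>60)).astype(np.uint8)
n,l,st,ce=cv2.connectedComponentsWithStats(m)
for k in range(1,n):
    if st[k,4]>8: print('blue',ce[k].round(1),st[k,4],st[k,2:4],onz(info,*ce[k],0.065).round(4),i[l==k].mean(0).round())
E
python3 jar.py w4.png
```

```text
t 7.5 p [0.708  0.1101 0.2551] a -178.96 tilt [0.0054 0.0002] q6 -1.59 F [-0.9 -0.3 -0.6] Mz [ 0.04  0.02 -0.02] w 0.0116 gf 30.0
blue [253.   58.5] 30 [5 6] [0.5977 0.1044 0.065 ] [ 28.  57. 106.]
blue [ 35.6 117.1] 76 [24  9] [ 0.6488 -0.0854  0.065 ] [ 41.  76. 135.]
blue [254. 145.] 35 [5 7] [0.6698 0.1064 0.065 ] [ 50.  93. 160.]
```

View pics/w4.png

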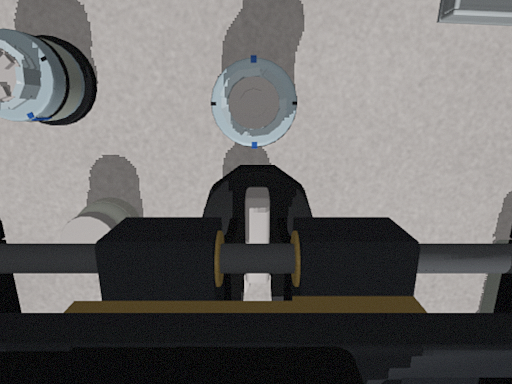

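Jar 1 centre is (0.634, 0.105), with blue marks at (253,58) and (254,145) giving yaw about 1.5°.

```bash
python3 go.py 0.638 0.105 0.182 181.5
```

```text
t 7.5 a now -178.95 turn z total -0.0079 | shift cm (after turn) [ 7.   -0.34  7.39] norm 10.2 q6 -1.59 -> -1.6
```

```bash
python3 -m crank '[[3.5,-0.17,0,0,0,-0.008,1],[3.5,-0.17,0,0,0,0,1],[0,0,3,0,0,0,1],[0,0,3,0,0,0,1],[0,0,1.4,0,0,0,1]]' >/dev/null;python3 -m crank '[[0,0,0,0,0,0,1]]' >/dev/null; python3 pose.py
for i in 1 2 3; do python3 -m crank '[[0,0,0.25,0,0,0,1],[0,0,0.15,0,0,0,1]]' |egrep 'posi|ft_'; done; python3 pose.py
```

```text
t 8.3 p [0.6386 0.1052 0.1829] a -178.49 tilt [0.0027 0.0001] q6 -1.61 F [ 0.9 -0.3 -0.4] Mz [ 0.03 -0.04  0.04] w 0.0118 gf 30.0
position: [0.6404, 0.1052, 0.1807]
ft_force: [0.1, -0.1, -0.8]
position: [0.6399, 0.1052, 0.1758]
ft_force: [-0.1, -0.5, 0.4]
position: [0.6398, 0.1052, 0.172]
ft_force: [-1.2, 0.2, 7.5]
t 9.05 p [0.6398 0.1052 0.172 ] a -178.5 tilt [0.0001 0.    ] q6 -1.61 F [-1.2  0.2  7.5] Mz [ 0.03  0.42 -0.02] w 0.0119 gf 30.0
```

```bash
python3 -m crank '[[0,0,0,0,0,0,0.7],[0,0,0,0,0,0,0.7],[0.48,0,0,0,0,0,0.7],[0,0,0,0,0,0,0.7],[0,0,0,0,0,0,1]]' 25 |egrep 'posi|ft_|grip';  python3 -m crank '[[0,0,0,0,0,0,1],[0,0,0,0,0,0,1]]'|egrep 'posi|ft_|grip'
for i in 1 2 3; do python3 -m crank '[[0,0,0,0,0,0.0875,1],[0,0,0.03,0,0,0.0875,1],[0,0,0.05,0,0,0.0875,1],[0,0,0.05,0,0,0.0875,1]]' >/dev/null; python3 pose.py; done
```

```text
position: [0.635, 0.1051, 0.1716]
ft_force: [-0.0, 0.2, 0.3]
grip_width: 0.0216
grip_force: 0.0
position: [0.6351, 0.105, 0.1717]
ft_force: [-0.5, -0.5, 0.5]
grip_width: 0.0118
grip_force: 25.0
t 10.43 p [0.6348 0.1046 0.171 ] a 161.33 tilt [ 0.0004 -0.0014] q6 -1.25 F [-1.2 -2.2  4.4] Mz [-0.39  0.47  0.06] w 0.0114 gf 25.0
t 10.93 p [0.635 0.105 0.169] a 141.23 tilt [ 0.0001 -0.0002] q6 -0.9 F [0.6 1.  0.3] Mz [-0.03 -0.02 -0.04] w 0.0118 gf 25.0
t 11.43 p [0.6348 0.105  0.1675] a 121.18 tilt [ 0.0002 -0.0005] q6 -0.55 F [ 0.  -0.4 -0.4] Mz [-0.05  0.08 -0.04] w 0.0119 gf 25.0
```

```bash
python3 -m crank '[[0,0,0.1,0,0,0.0875,1],[0,0,0.1,0,0,0.0875,1]]' >/dev/null; python3 pose.py;  python3 -m crank '[[0,0,0.1,0,0,0.0875,1],[0,0,0.08,0,0,0.0875,1]]' >/dev/null; python3 pose.py; python3 -m crank '[[0,0,0,0,0,0.0875,1],[0,0,0,0,0,0.0875,1],[0,0,0,0,0,0.03,1],[0,0,0,0,0,0,1]]' >/dev/null; python3 pose.py
```

```text
t 11.68 p [0.635  0.105  0.1656] a 111.15 tilt [ 0.0001 -0.0002] q6 -0.38 F [ 0.1 -0.7  0.2] Mz [-0.03 -0.01 -0.01] w 0.0119 gf 25.0
t 11.93 p [0.6351 0.105  0.1643] a 101.13 tilt [-0.0002  0.0002] q6 -0.2 F [-1.2 -0.   3.5] Mz [-0.1   0.16  0.03] w 0.0124 gf 25.0
t 12.43 p [0.6348 0.1051 0.1638] a 89.59 tilt [ 0.     -0.0006] q6 -0.0 F [-0.1 -0.2 -0.6] Mz [-0.05  0.12 -0.01] w 0.0116 gf 25.0
```

```bash
python3 -m crank '[[0,0,0,0,0,0,0.5],[0,0,0,0,0,0,0.5],[0,0,-4,0,0,0,0.5],[0,0,-5,0,0,0,0.5],[0,0,-3,0,0,0,0.5]]' >/dev/null; python3 -m crank '[[0,0,0,0,0,0,0.5],[0,0,0,0,0,0,0.5]]' >/dev/null; python3 pose.py; python3 - <<'E'
from h import *
im,info=shot('wrist','w5.png')
for p in [(.635,.105,.1135),(.635,.128,.1135),(.635,.082,.1135)]: print(proj(info,p).round(1))
cv2.imwrite('pics/w5c.png',im[60:360,100:420,::-1])
E
python3 go.py 0.4595 -0.096 0.22 192
```

```text
t 13.3 p [0.6343 0.105  0.2829] a 89.55 tilt [-0.0001 -0.002 ] q6 -0.0 F [0.3 0.1 0.3] Mz [-0.07  0.03 -0.06] w 0.0433 gf 0.0
[258.9 190.2]
[258.7 163.8]
[259.1 215.6]
t 13.3 a now 89.54 turn z total -1.7882 | shift cm (after turn) [ 21.25 -16.03   6.22] norm 27.3 q6 -0.0 -> -1.79
```

View pics/w5c.png

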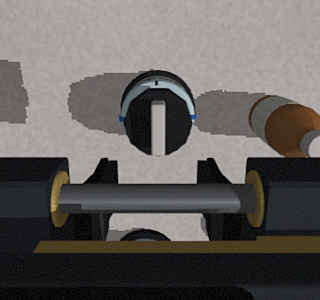

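Lid A is home on jar 1. Its wing lies along the black mark, with ends at crop rows 100 and 155, about where a closed lid should show. Next is lid C for jar 2.

```bash
for i in 1 2; do python3 -m crank '[[0,0,0,0,0,-0.179,0.5],[0,0,0,0,0,-0.179,0.5],[0,0,0,0,0,-0.179,0.5],[0,0,0,0,0,-0.179,0.5],[0,0,0,0,0,-0.179,0.5]]' >/dev/null; done
python3 go.py 0.528 -0.081 0.27 192
```

```text
t 14.6 a now -167.56 turn z total 0.0077 | shift cm (after turn) [ 14.25 -15.99   1.16] norm 21.4 q6 -1.8 -> -1.79
```

```bash
python3 -m crank '[[3.56,-4,0.3,0,0,0.008,0.5],[3.56,-4,0.3,0,0,0,0.5],[3.56,-4,0.3,0,0,0,0.5],[3.57,-4,0.3,0,0,0,0.5],[0,0,0,0,0,0,0.5]]' >/dev/null; python3 -m crank '[[0,0,0,0,0,0,0.5],[0,0,0,0,0,0,0.5]]' >/dev/null; python3 pose.py
cat > lids.py <<'E'
from meas import *
import sys
im,info=shot('wrist',sys.argv[1])
for n,p in dict(A=(.4533,.1054),B=(.442,-.006),C=(.4605,-.095),D=(.4425,-.19)).items():
    u=proj(info,[*p,.044])
    if not(20<u[0]<490 and 0<u[1]<230): continue
    try: print(n,u.round(),*[np.round(x,4) for x in lid(im,info,*u,0.044,r=36)])
    except Exception as e: print(n,u.round(),e)
E
python3 lids.py w6.png;  python3 jar.py w6b.png
```

```text
t 15.47 p [ 0.5286 -0.0796  0.2715] a -168.27 tilt [0.0003 0.0006] q6 -2.13 F [1.1 0.  0.2] Mz [ 0.03  0.02 -0.01] w 0.0434 gf 0.0
A [452. 142.] min() iterable argument is empty
B [348. 108.] [ 0.4401 -0.0086] 10.752 [0.0453 0.0122]
C [256. 108.] [ 0.4584 -0.0967] 10.5814 [0.0453 0.0118]
D [162.  68.] min() iterable argument is empty
blue [210.9 217.2] 15 [5 5] [ 0.5741 -0.1177  0.065 ] [15. 38. 78.]
blue [225.8 286.7] 15 [5 4] [ 0.6482 -0.089   0.065 ] [ 75. 117. 176.]
blue [ 29.3 299.9] 84 [17 13] [ 0.7072 -0.294   0.065 ] [ 67.  98. 128.]
```

```bash
python3 go.py 0.459 -0.096 0.0945 190.7
```

```text
t 15.6 a now -168.24 turn z total 0.0185 | shift cm (after turn) [ 7.14 -0.33 17.72] norm 19.1 q6 -2.13 -> -2.12
```

```bash
python3 -m crank '[[3.57,-0.17,0,0,0,0.018,0.5],[3.57,-0.16,0,0,0,0,0.5],[0,0,6,0,0,0,0.5],[0,0,5.5,0,0,0,0.5],[0,0,4,0,0,0,0.5]]' >/dev/null; python3 -m crank '[[0,0,2.2,0,0,0,0.5],[0,0,0,0,0,0,1],[0,0,0,0,0,0,1],[0,0,0,0,0,0,1]]' 30  >/dev/null; python3 pose.py;  python3 -m crank '[[0,0,-3,0,0,0,1],[0,0,-4,0,0,0,1],[0,0,-4,0,0,0,1],[0,0,-4,0,0,0,1],[0,0,-2.5,0,0,0,1]]' >/dev/null;python3 -m crank '[[0,0,0,0,0,0,1]]' >/dev/null; python3 pose.py
cat > held.py <<'E'
from h import *
import sys
from scipy.spatial.transform import Rotation as R
zt=float(sys.argv[2]) # tcp z above lid bottom
im,info=shot('wrist',sys.argv[1]); o=robot.get_obs(); M=R.from_quat(o['tool_rot']).as_matrix()
g=im.min(2).astype(int); print('col profile r165-245:',[int(g[r,254:261].mean()) for r in range(170,246,2)])
for x in (.019,.023,.027): print(x,'top/base rows',[proj(info,o['position']+M@np.array([x,0,z]))[1].round(1) for z in (zt-.044,zt-.020)])
E
python3 held.py w7.png 0.0945
```

```text
t 16.7 p [ 0.4595 -0.0978  0.0961] a -169.36 tilt [-0.0022 -0.0016] q6 -2.2 F [-0.4  0.3 -0.5] Mz [ 0.07  0.01 -0.03] w 0.0211 gf 0.0
t 17.45 p [ 0.4596 -0.098   0.2727] a -169.38 tilt [-0.0058 -0.0042] q6 -2.2 F [-0.9 -0.2 -0.6] Mz [0.04 0.03 0.03] w 0.0002 gf 0.0
col profile r165-245: [166, 168, 167, 167, 167, 167, 168, 168, 168, 168, 168, 168, 158, 108, 177, 173, 175, 177, 178, 173, 173, 172, 151, 125, 117, 59, 30, 32, 29, 32, 32, 29, 32, 31, 32, 30, 32, 38]
0.019 top/base rows [np.float64(213.6), np.float64(199.5)]
0.023 top/base rows [np.float64(205.7), np.float64(192.5)]
0.027 top/base rows [np.float64(197.6), np.float64(185.5)]
```

The lift began before the fingers had closed, so I'll look.

```bash
python3 -m crank '[[-6,0,0,0,0,0,0.5],[-1,0,0,0,0,0,0.5],[0,0,0,0,0,0,0.5]]' >/dev/null; python3 pose.py; python3 lids.py w8.png
```

```text
t 17.88 p [ 0.5269 -0.0843  0.2685] a -169.33 tilt [0.0029 0.0015] q6 -2.12 F [-0.1 -0.9 -0.5] Mz [ 0.05  0.   -0.01] w 0.0225 gf 0.0
A [457. 142.] min() iterable argument is empty
B [352. 109.] [ 0.4401 -0.0093] 6.7135 [0.0458 0.0158]
C [259. 111.] [ 0.4581 -0.0967] 10.3776 [0.0453 0.0115]
D [164.  73.] [ 0.4155 -0.1703] 64.8165 [0.0066 0.0032]
```

View pics/w8.png

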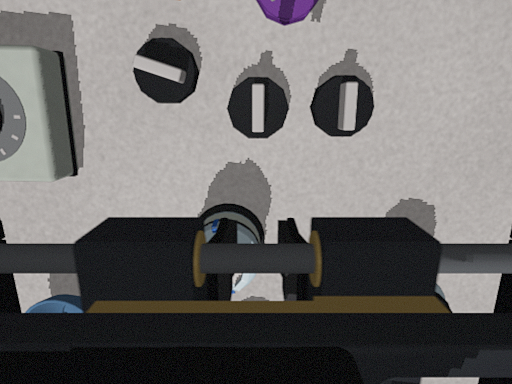

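Lid C stands undisturbed at (258,106), with B at (342,105) and D at (165,70). I'll repeat the grasp and wait for the fingers this time.

```bash
python3 go.py 0.459 -0.0972 0.094 190.6;  python3 -m crank '[[3.5,-0.05,0,0,0,0,0.5],[3.4,-0.05,0,0,0,0,0.5],[0,0,6,0,0,0,0.5],[0,0,5.5,0,0,0,0.5],[0,0,4,0,0,0,0.5]]' >/dev/null; python3 -m crank '[[0,0,1.9,0,0,0,0.5],[0,0,0,0,0,0,0.5]]' >/dev/null; python3 pose.py;  python3 go.py 0.459 -0.0972 0.094 190.6
```

```text
t 17.9 a now -169.36 turn z total 0.0006 | shift cm (after turn) [ 6.83 -0.03 17.46] norm 18.7 q6 -2.12 -> -2.12
t 18.8 p [ 0.4576 -0.098   0.0948] a -169.43 tilt [0.0045 0.0032] q6 -2.21 F [-0.6 -0.6  0.1] Mz [0.08 0.02 0.01] w 0.0435 gf 0.0
t 18.8 a now -169.43 turn z total -0.0005 | shift cm (after turn) [-0.15  0.05  0.08] norm 0.2 q6 -2.21 -> -2.21
```

```bash
python3 -m crank '[[-0.1,0,0.05,0,0,0,0.5],[0,0,0,0,0,0,1],[0,0,0,0,0,0,1],[0,0,0,0,0,0,1],[0,0,0,0,0,0,1]]' 30 >/dev/null;python3 -m crank '[[0,0,0,0,0,0,1],[0,0,0,0,0,0,1]]' >/dev/null; python3 pose.py;  python3 -m crank '[[0,0,-3,0,0,0,1],[0,0,-4,0,0,0,1],[0,0,-4,0,0,0,1],[0,0,-4,0,0,0,1],[0,0,-1.5,0,0,0,1]]' >/dev/null;python3 -m crank '[[0,0,0,0,0,0,1],[0,0,0,0,0,0,1]]' >/dev/null; python3 pose.py;python3 held.py w9.png 0.094
```

```text
t 19.68 p [ 0.4608 -0.0982  0.0957] a -169.39 tilt [-0.0001 -0.    ] q6 -2.2 F [0.7 1.3 5. ] Mz [0.24 0.08 0.  ] w 0.0118 gf 30.0
t 20.55 p [ 0.4602 -0.098   0.2595] a -169.39 tilt [0.0016 0.0011] q6 -2.2 F [-1.3 -0.5 -1. ] Mz [ 0.02 -0.02 -0.03] w 0.0122 gf 30.0
col profile r165-245: [8, 10, 16, 22, 19, 18, 18, 20, 19, 17, 33, 97, 94, 92, 93, 93, 100, 113, 115, 116, 116, 115, 116, 116, 116, 116, 115, 116, 116, 112, 158, 153, 165, 165, 169, 176, 178, 25]
0.019 top/base rows [np.float64(216.4), np.float64(201.9)]
0.023 top/base rows [np.float64(208.4), np.float64(194.9)]
0.027 top/base rows [np.float64(200.3), np.float64(187.9)]
```

```bash
python3 -m crank '[[0,0,0,0,0,-0.117,1],[0,0,0,0,0,-0.117,1]]' >/dev/null; python3 go.py 0.683 -0.073 0.26 204
```

```text
t 20.9 a now -155.76 turn z total 0.0041 | shift cm (after turn) [-21.37  -6.77  -0.09] norm 22.4 q6 -2.44 -> -2.44
```

```bash
python3 -m crank '[[-5.3,-1.69,0,0,0,0.004,1],[-5.3,-1.69,0,0,0,0,1],[-5.4,-1.69,0,0,0,0,1],[-5.4,-1.7,0,0,0,0,1],[0,0,0,0,0,0,1]]' >/dev/null;python3 -m crank '[[0,0,0,0,0,0,1],[0,0,0,0,0,0,1]]' >/dev/null; python3 pose.py; python3 jar.py w10.png
```

```text
t 21.73 p [ 0.6823 -0.0737  0.2597] a -156.24 tilt [0.0024 0.0017] q6 -2.26 F [ 0.9  0.6 -1.1] Mz [ 0.05  0.07 -0.03] w 0.0118 gf 30.0
blue [256.9  60. ] 36 [6 7] [ 0.582  -0.1177  0.065 ] [ 37.  74. 131.]
blue [ 46.9 146.1] 2414 [83 88] [ 0.7257 -0.2632  0.065 ] [ 73. 105. 135.]
blue [256.5 144.2] 32 [6 6] [ 0.6476 -0.0893  0.065 ] [ 53.  98. 163.]
blue [467.8 179.3] 25 [6 7] [0.5981 0.1045 0.065 ] [27. 53. 98.]
```

```bash
python3 go.py 0.617 -0.1027 0.182 203.5
```

```text
t 21.8 a now -156.25 turn z total 0.0044 | shift cm (after turn) [ 7.16 -0.03  7.82] norm 10.6 q6 -2.26 -> -2.25
```

```bash
python3 -m crank '[[3.56,0,0,0,0,0.004,1],[3.55,0,0,0,0,0,1],[0,0,3,0,0,0,1],[0,0,3,0,0,0,1],[0,0,1.8,0,0,0,1]]' >/dev/null;python3 -m crank '[[0,0,0,0,0,0,1],[0,0,0,0,0,0,1]]' >/dev/null; python3 pose.py
for i in 1 2; do python3 -m crank '[[0,0,0.25,0,0,0,1],[0,0,0.15,0,0,0,1]]' |egrep 'posi|ft_'; done;python3 -m crank '[[0,0,0.15,0,0,0,1]]' >/dev/null; python3 pose.py
```

```text
t 22.65 p [ 0.6194 -0.1024  0.1834] a -156.44 tilt [-0.0013 -0.0013] q6 -2.32 F [-0.8 -0.3  0.2] Mz [ 0.06  0.13 -0.04] w 0.0117 gf 30.0
position: [0.6191, -0.1022, 0.1791]
ft_force: [-0.8, -0.0, -0.2]
position: [0.6188, -0.1022, 0.1743]
ft_force: [-0.2, -0.1, -1.0]
t 23.27 p [ 0.6189 -0.1022  0.1731] a -156.44 tilt [-0.0001 -0.    ] q6 -2.32 F [-2.1  1.1  7.4] Mz [ 0.2   0.37 -0.02] w 0.0116 gf 30.0
```

```bash
python3 -m crank '[[0,0,0,0,0,0,0.7],[0,0,0,0,0,0,0.7],[0.3,0,0,0,0,0,0.7],[0,0,0,0,0,0,0.7],[0,0,0,0,0,0,1]]' 25 >/dev/null;  python3 -m crank '[[0,0,0,0,0,0,1],[0,0,0,0,0,0,1],[0,0,0,0,0,0,1]]'>/dev/null; python3 pose.py
python3 -m crank '[[0,0,0,0,0,0.0875,1],[0,0,0,0,0,0.0875,1],[0,0,0.05,0,0,0.0875,1],[0,0,0.05,0,0,0.0875,1]]' >/dev/null; python3 pose.py;for i in 1 2 3; do python3 -m crank '[[0,0,0.05,0,0,0.0875,1],[0,0,0.05,0,0,0.0875,1]]' >/dev/null; python3 pose.py; done
```

```text
t 24.27 p [ 0.6161 -0.1034  0.173 ] a -156.44 tilt [-0.0001 -0.0001] q6 -2.33 F [-0.7 -0.4 -0.5] Mz [ 0.04  0.   -0.  ] w 0.0117 gf 25.0
t 24.77 p [ 0.6158 -0.1039  0.1724] a -176.61 tilt [ 0.0007 -0.0012] q6 -1.97 F [-1.5 -0.4  3.9] Mz [-0.33  0.34  0.01] w 0.0119 gf 25.0
t 25.02 p [ 0.616  -0.1037  0.1713] a 173.33 tilt [-0.     -0.0007] q6 -1.8 F [-0.4 -0.7  1.9] Mz [-0.07  0.12  0.01] w 0.0114 gf 25.0
t 25.27 p [ 0.616  -0.1035  0.1701] a 163.3 tilt [ 0.0002 -0.0003] q6 -1.62 F [-0.2 -0.6  0.6] Mz [0.04 0.09 0.02] w 0.0116 gf 25.0
t 25.52 p [ 0.6158 -0.1034  0.169 ] a 153.28 tilt [ 0.0007 -0.0004] q6 -1.45 F [-0.9  0.1  0.9] Mz [-0.03  0.18 -0.03] w 0.0117 gf 25.0
```

Turned 50° so far and still free. I continue in small steps.

```bash
for i in 1 2; do python3 -m crank '[[0,0,0.05,0,0,0.0875,1]]' >/dev/null; python3 pose.py; done; python3 -m crank '[[0,0,0.06,0,0,0.0875,1]]' >/dev/null; python3 pose.py
```

```text
t 25.65 p [ 0.6157 -0.1034  0.1684] a 148.26 tilt [ 0.0008 -0.0004] q6 -1.36 F [-0.5 -0.3  1.1] Mz [0.02 0.16 0.05] w 0.0116 gf 25.0
t 25.77 p [ 0.6159 -0.1034  0.1679] a 143.24 tilt [ 0.0005 -0.0003] q6 -1.27 F [-0.7 -0.2  0.1] Mz [-0.1   0.11  0.02] w 0.0116 gf 25.0
t 25.9 p [ 0.616  -0.1034  0.1673] a 138.23 tilt [ 0.0002 -0.0002] q6 -1.19 F [-0.   0.3  0.6] Mz [-0.    0.02  0.01] w 0.0117 gf 25.0
```

```bash
python3 -m crank '[[0,0,0.08,0,0,0.0875,1],[0,0,0.08,0,0,0.0875,1],[0,0,0.08,0,0,0.0875,1]]' >/dev/null; python3 pose.py; python3 -m crank '[[0,0,0,0,0,0.0875,1],[0,0,0,0,0,0.0875,1],[0,0,0,0,0,0.03,1],[0,0,0,0,0,0,1]]' >/dev/null; python3 pose.py;python3 -m crank '[[0,0,0,0,0,0,0.5],[0,0,0,0,0,0,0.5],[0,0,-4,0,0,0,0.5],[0,0,-5,0,0,0,0.5],[0,0,-3,0,0,0,0.5]]' >/dev/null; python3 -m crank '[[0,0,0,0,0,0,0.5],[0,0,0,0,0,0,0.5]]' >/dev/null; python3 pose.py; python3 - <<'E'
from h import *
im,info=shot('wrist','w11.png')
a=np.radians(111.4);d=.023*np.array([np.cos(a),np.sin(a),0])
for z in (.1135,.117):
  c=np.array([.616,-.1035,z]); print([proj(info,p).round(1) for p in (c,c+d,c-d)])
cv2.imwrite('pics/w11c.png',im[60:300,100:420,::-1])
E
```

```text
t 26.27 p [ 0.616  -0.1033  0.1655] a 123.2 tilt [ 0.0002 -0.0002] q6 -0.92 F [-0.7  0.5  3.4] Mz [0.06 0.23 0.05] w 0.012 gf 25.0
t 26.77 p [ 0.6157 -0.1031  0.1649] a 111.65 tilt [ 0.001  -0.0006] q6 -0.72 F [-1.   1.4  1.6] Mz [ 0.21  0.27 -0.  ] w 0.0117 gf 25.0
t 27.65 p [ 0.6154 -0.1033  0.2838] a 111.6 tilt [ 0.0012 -0.0015] q6 -0.72 F [-0.2  0.1 -0.5] Mz [-0.04  0.02  0.  ] w 0.0439 gf 0.0
[array([258.6, 190.9]), array([258.7, 164.5]), array([258.5, 216.1])]
[array([258.6, 191.9]), array([258.7, 165.3]), array([258.5, 217.4])]
```

View pics/w11c.png

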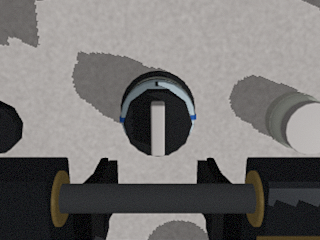

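Lid C is also home on jar 2: same picture, with the wing along the black mark and its ends at the closed-height rows. B and D are spares. D goes first.

```bash
python3 -m crank '[[0,0,0,0,0,0.168,0.5],[0,0,0,0,0,0.168,0.5],[0,0,0,0,0,0.168,0.5]]' >/dev/null;  python3 go.py 0.433 -0.265 0.27 82.7
```

```text
t 28.1 a now 82.41 turn z total -0.0051 | shift cm (after turn) [-18.36 -16.02   1.27] norm 24.4 q6 -0.21 -> -0.22
```

```bash
python3 -m crank '[[-4.6,-4,0.3,0,0,-0.005,0.5],[-4.6,-4,0.3,0,0,0,0.5],[-4.6,-4,0.3,0,0,0,0.5],[-4.6,-4,0.3,0,0,0,0.5],[0,0,0,0,0,0,0.5]]' >/dev/null; python3 -m crank '[[0,0,0,0,0,0,0.5],[0,0,0,0,0,0,0.5]]' >/dev/null; python3 pose.py; python3 lids.py w12.png; python3 go.py 0.4425 -0.19 0.0945 82.7
```

```text
t 28.95 p [ 0.4354 -0.2654  0.2725] a 83.11 tilt [ 0.0007 -0.0005] q6 -0.65 F [ 0.8 -0.6 -0.1] Mz [-0.09  0.01 -0.07] w 0.0436 gf 0.0
D [255. 100.] [ 0.4399 -0.1979] 82.6647 [0.045  0.0112]
t 29.0 a now 83.14 turn z total 0.0077 | shift cm (after turn) [ 7.56 -0.27 17.81] norm 19.3 q6 -0.65 -> -0.64
```

```bash
python3 -m crank '[[3.4,-0.23,0,0,0,0.008,0.5],[3.4,-0.23,0,0,0,0,0.5],[0,0,6,0,0,0,0.5],[0,0,5.5,0,0,0,0.5],[0,0,4,0,0,0,0.5]]' >/dev/null; python3 -m crank '[[0,0,2.3,0,0,0,0.5],[0,0,0,0,0,0,0.5],[0,0,0,0,0,0,0.5]]' >/dev/null; python3 pose.py;python3 go.py 0.441 -0.1975 0.0945 82.7; python3 -m crank '[[0,0,0,0,0,0,1],[0,0,0,0,0,0,1],[0,0,0,0,0,0,1],[0,0,0,0,0,0,1],[0,0,0,0,0,0,1]]' 30 >/dev/null;python3 -m crank '[[0,0,0,0,0,0,1],[0,0,0,0,0,0,1]]' >/dev/null; python3 pose.py;  python3 -m crank '[[0,0,-3,0,0,0,1],[0,0,-4,0,0,0,1],[0,0,-4,0,0,0,1],[0,0,-4,0,0,0,1],[0,0,-1.5,0,0,0,1]]' >/dev/null;python3 -m crank '[[0,0,-2,0,0,0,1],[0,0,0,0,0,0,1]]' >/dev/null; python3 pose.py;python3 held.py w13.png 0.0945
```

```text
t 30.0 p [ 0.4395 -0.1981  0.0955] a 82.63 tilt [-0.0006  0.0011] q6 -0.53 F [0.3 0.6 0.9] Mz [-0.08  0.02 -0.  ] w 0.0436 gf 0.0
t 30.0 a now 82.63 turn z total -0.0013 | shift cm (after turn) [0.08 0.14 0.1 ] norm 0.2 q6 -0.53 -> -0.53
t 30.88 p [ 0.4388 -0.1985  0.0953] a 82.55 tilt [-0.0004  0.0006] q6 -0.53 F [-0.5 -0.3  5.9] Mz [-0.12  0.12 -0.02] w 0.0118 gf 30.0
t 31.75 p [ 0.439  -0.1985  0.2807] a 82.56 tilt [-0.0012  0.002 ] q6 -0.53 F [ 0.3 -0.3 -0.8] Mz [-0.12  0.08 -0.01] w 0.0114 gf 30.0
col profile r165-245: [34, 10, 13, 13, 22, 16, 16, 14, 18, 18, 12, 42, 89, 88, 86, 88, 87, 96, 107, 109, 108, 109, 110, 110, 109, 109, 108, 108, 109, 110, 109, 109, 108, 109, 109, 109, 108, 30]
0.019 top/base rows [np.float64(213.1), np.float64(199.1)]
0.023 top/base rows [np.float64(205.2), np.float64(192.2)]
0.027 top/base rows [np.float64(197.2), np.float64(185.1)]
```

D is held well and centred. Now to the tray.

```bash
python3 -m crank '[[0,0,0,0,0,-0.13,1]]' >/dev/null; python3 -m crank '[[5.4,0.4,0,0,0,0,1],[5.4,0.4,0,0,0,0,1],[5.4,0.4,0,0,0,0,1],[5.4,0.4,0,0,0,0,1],[5.4,0.4,0,0,0,0,1]]' >/dev/null; python3 -m crank '[[5,0.4,0,0,0,0,1],[5,0.4,0,0,0,0,1],[5,0.4,0,0,0,0,1],[5,0.4,0,0,0,0,1],[0,0,0,0,0,0,1]]' >/dev/null;python3 -m crank '[[0,0,0,0,0,0,1],[0,0,0,0,0,0,1]]' >/dev/null; python3 pose.py; python3 -c "
from h import *
shot('wrist','w14.png')"
```

```text
t 33.42 p [0.4743 0.2703 0.2792] a 89.91 tilt [-0.001  -0.0019] q6 0.32 F [-0.4 -0.5  0.3] Mz [-0.08  0.02 -0.02] w 0.0115 gf 30.0
```

View pics/w14.png

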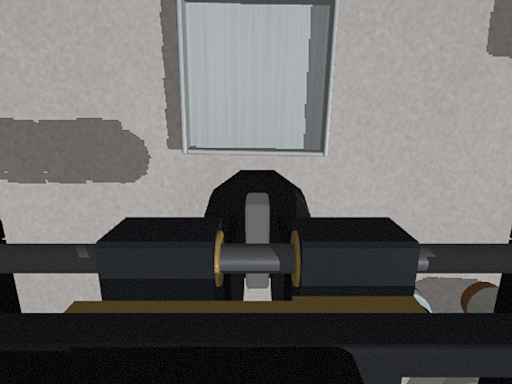

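The tray's rim corners are at (181,153) and (329,156), with the far rim near row 0. It is empty.

```bash
python3 - <<'E'
from h import *
i=cams.camera_info('wrist')
P=[onz(i,*p,.028)[:2] for p in [(181,153.5),(329,156.5),(337,0),(179,0)]]
for p in P: print(p.round(4))
e=P[1]-P[0]; n=np.linalg.norm(e); ex=e/n; ey=np.array([-ex[1],ex[0]]); c=P[0]+e/2+ey*.08
print(n,'yaw',np.degrees(np.arctan2(ex[1],ex[0])),'c',c,[ (c+a*.0365*ex+b*.0365*ey).round(4) for a,b in [(-1,-1),(1,-1),(-1,1),(1,1)]])
E
```

```text
[0.3905 0.2905]
[0.5529 0.2868]
[0.5522 0.4403]
[0.3981 0.4407]
0.16243758456906188 yaw -1.3148960582497384 c [0.47350476 0.36863733] [array([0.4362, 0.333 ]), array([0.5092, 0.3313]), array([0.4379, 0.406 ]), array([0.5108, 0.4043])]
```

```bash
python3 go.py 0.5108 0.4035 0.104 89.9; python3 -m crank '[[5,1.3,0,0,0,0,1],[4.5,1.2,0,0,0,0,1],[3.8,1.15,3,0,0,0,1],[0,0,5,0,0,0,1],[0,0,5,0,0,0,1]]' >/dev/null;python3 -m crank '[[0,0,4,0,0,0,1],[0,0,0,0,0,0,1],[0,0,0,0,0,0,1]]' >/dev/null; python3 pose.py
```

```text
t 33.5 a now 89.89 turn z total -0.0001 | shift cm (after turn) [13.32  3.61 17.55] norm 22.3 q6 0.32 -> 0.32
t 34.48 p [0.5124 0.4045 0.1114] a 89.94 tilt [0.0012 0.0021] q6 0.5 F [-0.   0.5 -0.2] Mz [-0.05 -0.02  0.01] w 0.0115 gf 30.0
```

```bash
python3 -m crank '[[0,0,0.6,0,0,0,1],[0,0,0.3,0,0,0,1],[0,0,0.15,0,0,0,1],[0,0,0,0,0,0,1]]' |egrep 'posi|ft_'; python3 -m crank '[[0,0,0.08,0,0,0,1],[0,0,0,0,0,0,1]]' |egrep 'posi|ft_'
```

```text
position: [0.5113, 0.4049, 0.1003]
ft_force: [-0.9, -0.8, 3.1]
position: [0.5113, 0.4049, 0.1003]
ft_force: [-1.5, -2.0, 7.6]
```

```bash
python3 -m crank '[[0,0,0,0,0,0,0.5],[0,0,0,0,0,0,0.5],[0,0,0,0,0,0,0.5],[0,0,-5,0,0,0,0.5],[0,0,-6,0,0,0,0.5]]' >/dev/null; for i in 1 2; do python3 -m crank '[[0,0,-0.6,0,0,-0.176,0.5],[0,0,-0.6,0,0,-0.176,0.5],[0,0,-0.6,0,0,-0.176,0.5],[0,0,-0.6,0,0,-0.176,0.5],[0,0,-0.6,0,0,-0.176,0.5]]' >/dev/null; done; python3 go.py 0.514 0.006 0.27 190.7
```

```text
t 37.1 a now -168.83 turn z total 0.0082 | shift cm (after turn) [  7.1  -39.22  -0.16] norm 39.9 q6 -1.27 -> -1.26
```

```bash
python3 -m crank '[[1,-5.6,0,0,0,0.008,0.5],[1,-5.6,0,0,0,0,0.5],[1,-5.6,0,0,0,0,0.5],[1,-5.6,0,0,0,0,0.5],[1,-5.6,0,0,0,0,0.5]]' >/dev/null;  python3 -m crank '[[1,-5.6,0,0,0,0,0.5],[1,-5.6,0,0,0,0,0.5],[0,0,0,0,0,0,0.5],[0,0,0,0,0,0,0.5],[0,0,0,0,0,0,0.5]]' >/dev/null; python3 pose.py; python3 lids.py w15.png; python3 go.py 0.4405 -0.008 0.0945 190.7
```

```text
t 38.35 p [0.5131 0.0078 0.2685] a -169.52 tilt [0.0004 0.0005] q6 -1.96 F [0.7 0.  0.5] Mz [0.03 0.02 0.  ] w 0.0435 gf 0.0
A [364. 137.] min() iterable argument is empty
B [257. 105.] [ 0.44   -0.0081] 10.4377 [0.0453 0.0118]
C [163. 107.] min() iterable argument is empty
D [65. 69.] min() iterable argument is empty
t 38.4 a now -169.49 turn z total -0.0033 | shift cm (after turn) [ 7.44 -0.21 17.41] norm 18.9 q6 -1.96 -> -1.96
```

```bash
python3 -m crank '[[3.7,-0.1,0,0,0,0,0.5],[3.7,-0.1,0,0,0,0,0.5],[0,0,6,0,0,0,0.5],[0,0,5.5,0,0,0,0.5],[0,0,4,0,0,0,0.5]]' >/dev/null; python3 -m crank '[[0,0,1.9,0,0,0,0.5],[0,0,0,0,0,0,0.5],[0,0,0,0,0,0,0.5]]' >/dev/null; python3 pose.py;python3 -m crank '[[0,0,0,0,0,0,1],[0,0,0,0,0,0,1],[0,0,0,0,0,0,1],[0,0,0,0,0,0,1],[0,0,0,0,0,0,1]]' 30 >/dev/null;python3 -m crank '[[0,0,0,0,0,0,1],[0,0,0,0,0,0,1]]' >/dev/null; python3 pose.py;  python3 -m crank '[[0,0,-3,0,0,0,1],[0,0,-4,0,0,0,1],[0,0,-4,0,0,0,1],[0,0,-4,0,0,0,1],[0,0,-1.5,0,0,0,1]]' >/dev/null;python3 -m crank '[[0,0,-2,0,0,0,1],[0,0,0,0,0,0,1]]' >/dev/null; python3 pose.py;python3 held.py w16.png 0.0945
python3 - <<'E'
from h import *
im,info=shot('top','top2.png'); cv2.imwrite('pics/top2c.png',cv2.resize(im[150:330,60:460,::-1],None,fx=2,fy=2,interpolation=cv2.INTER_CUBIC))
E
```

```text
t 39.4 p [ 0.4414 -0.0083  0.0952] a -169.54 tilt [-0.001  -0.0005] q6 -2.03 F [0.6 0.5 0.5] Mz [ 0.02 -0.01 -0.02] w 0.0434 gf 0.0
t 40.27 p [ 0.441  -0.0089  0.0949] a -169.62 tilt [-0.0003 -0.0002] q6 -2.03 F [-0.5  0.2  5.7] Mz [ 0.13  0.04 -0.02] w 0.0117 gf 30.0
t 41.15 p [ 0.4414 -0.0089  0.2804] a -169.61 tilt [-0.0025 -0.0013] q6 -2.03 F [-0.1  0.4 -0.1] Mz [ 0.04  0.03 -0.02] w 0.0114 gf 30.0
col profile r165-245: [157, 4, 8, 8, 20, 13, 14, 12, 16, 16, 11, 10, 88, 82, 83, 83, 84, 84, 100, 103, 104, 103, 104, 104, 104, 104, 104, 105, 103, 102, 104, 127, 153, 161, 160, 170, 173, 18]
0.019 top/base rows [np.float64(214.5), np.float64(200.2)]
0.023 top/base rows [np.float64(206.5), np.float64(193.3)]
0.027 top/base rows [np.float64(198.5), np.float64(186.3)]
```

View pics/top2c.png

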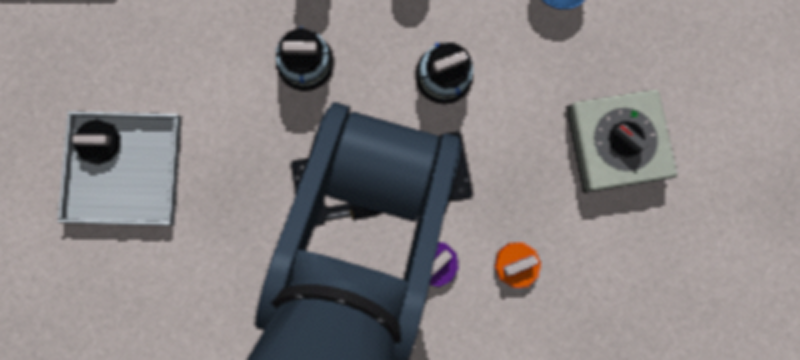

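Both jars show black lids, D stands in the tray at crop (97,141), and the tray is where it was. B is in hand and goes to the opposite slot.

```bash
for i in 1 2; do python3 -m crank '[[0,0,0,0,0,0.175,1],[0,0,0,0,0,0.175,1],[0,0,0,0,0,0.175,1],[0,0,0,0,0,0.175,1],[0,0,0,0,0,0.175,1]]' >/dev/null; done; python3 go.py 0.4365 0.333 0.112 90
```

```text
t 42.5 a now 89.78 turn z total -0.0039 | shift cm (after turn) [34.17 -0.37 16.62] norm 38.0 q6 -0.27 -> -0.27
```

```bash
python3 -m crank '[[5.7,-0.06,0,0,0,0,1],[5.7,-0.06,0,0,0,0,1],[5.7,-0.06,0,0,0,0,1],[5.7,-0.06,0,0,0,0,1],[5.7,-0.06,0,0,0,0,1]]' >/dev/null; python3 -m crank '[[5.6,-0.06,1,0,0,0,1],[0,0,5,0,0,0,1],[0,0,5,0,0,0,1],[0,0,4,0,0,0,1],[0,0,0,0,0,0,1]]' >/dev/null;python3 -m crank '[[0,0,0,0,0,0,1],[0,0,0,0,0,0,1]]' >/dev/null; python3 pose.py
```

```text
t 44.0 p [0.4377 0.3326 0.1313] a 90.1 tilt [0.0015 0.0032] q6 0.44 F [-0.3 -0.3 -0.9] Mz [-0.12  0.06 -0.04] w 0.0117 gf 30.0
```

```bash
python3 -m crank '[[0,0,2,0,0,0,1],[0,0,0.6,0,0,0,1],[0,0,0.35,0,0,0,1],[0,0,0.2,0,0,0,1],[0,0,0,0,0,0,1]]' |egrep 'posi|ft_'; python3 -m crank '[[0,0,0.08,0,0,0,1],[0,0,0,0,0,0,1]]' |egrep 'posi|ft_'
```

```text
position: [0.437, 0.3323, 0.0999]
ft_force: [-0.7, -1.2, 8.3]
position: [0.437, 0.3324, 0.0999]
ft_force: [-3.8, -1.7, 13.2]
```

```bash
python3 -m crank '[[0,0,0,0,0,0,0.5],[0,0,0,0,0,0,0.5],[0,0,0,0,0,0,0.5],[0,0,-5,0,0,0,0.5],[0,0,-6,0,0,0,0.5]]' >/dev/null; python3 -m crank '[[0,0,-2,0,0,0.157,0.5],[0,0,-2,0,0,0.157,0.5],[0,0,-2,0,0,0.157,0.5],[0,0,-2,0,0,0.157,0.5],[0,0,-1,0,0,0.157,0.5]]' >/dev/null; python3 go.py 0.461 -0.407 0.3 45
```

```text
t 46.1 a now 44.84 turn z total -0.0027 | shift cm (after turn) [-50.57  53.98  -0.18] norm 74.0 q6 1.23 -> 1.23
```

```bash
for i in 1 2 3 ; do python3 -m crank '[[-3.89,4.15,0,0,0,0,0.5],[-3.89,4.15,0,0,0,0,0.5],[-3.89,4.15,0,0,0,0,0.5],[-3.89,4.15,0,0,0,0,0.5]]' >/dev/null; done; python3 -m crank '[[-3.89,4.15,0,0,0,0,0.5],[0,0,0,0,0,0,0.5],[0,0,0,0,0,0,0.5],[0,0,0,0,0,0,0.5]]' >/dev/null; python3 pose.py; python3 - <<'E'
from h import *
im,info=shot('wrist','w17.png'); cv2.imwrite('pics/w17c.png',cv2.resize(im[0:220,130:390,::-1],None,fx=2.7,fy=2.7,interpolation=cv2.INTER_CUBIC))
E
```

```text
t 48.12 p [ 0.4623 -0.4052  0.2971] a 45.21 tilt [ 0.0004 -0.0016] q6 -0.12 F [ 0.1 -0.2 -0.1] Mz [-0.1   0.05  0.01] w 0.0436 gf 0.0
```

View pics/w17c.png

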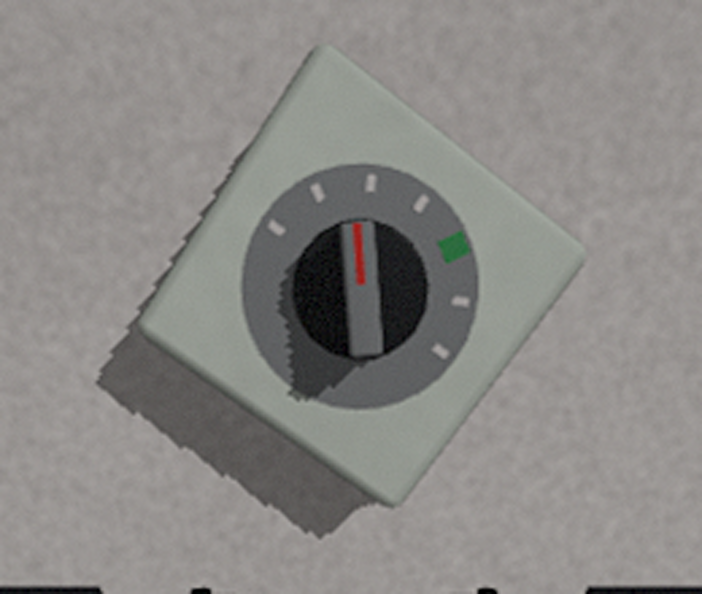

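The pointer end of the bar is at crop (358,220) and the other end at (367,356). The green mark is at (453,247) and mark 0 at (277,228).

```bash
python3 - <<'E'
from h import *
i=cams.camera_info('wrist')
f=lambda u,v,z: onz(i,130+(u+.5)/2.7-.5,(v+.5)/2.7-.5,z)[:2]
M=[f(*p,.051) for p in [(277,228),(318,191),(371,183),(422,203),(453,247),(460,301),(440,352)]]
A=np.array([[2*m[0],2*m[1],1] for m in M]); s=np.linalg.lstsq(A,np.array([m@m for m in M]),rcond=None)[0]; c=s[:2]
print('axis by marks',c.round(4),'r',np.sqrt(s[2]+c@c).round(4)); ang=[np.degrees(np.arctan2(*(m-c)[::-1])).round(1) for m in M]; print(ang)
a,b=f(358,220,.0855),f(367,356,.0855); print('bar mid',((a+b)/2).round(4),'len',np.linalg.norm(a-b).round(4),'yaw',np.degrees(np.arctan2(*(a-b)[::-1])).round(1))
for p in [(325,43),(585,250),(397,507),(140,327)]: print(f(*p,.05).round(4))
E
```

```text
axis by marks [ 0.5153 -0.3604] r 0.0391
[np.float64(99.2), np.float64(69.0), np.float64(39.3), np.float64(9.0), np.float64(-20.6), np.float64(-50.7), np.float64(-81.4)]
bar mid [ 0.5157 -0.3605] len 0.0456 yaw 49.4
[ 0.567 -0.29 ]
[ 0.5868 -0.4105]
[ 0.4656 -0.4328]
[ 0.4447 -0.3098]
```

```bash
python3 go.py 0.5155 -0.3605 0.15 49.4; python3 -m crank '[[2.3,-0.15,3,0,0,-0.073,0.5],[2.3,-0.1,3,0,0,0,0.5],[2.3,0,3,0,0,0,0.5],[0,0,3,0,0,0,0.5],[0,0,2.5,0,0,0,0.5]]' >/dev/null;python3 -m crank '[[0,0,0,0,0,0,0.5],[0,0,0,0,0,0,0.5]]' >/dev/null; python3 pose.py; python3 go.py 0.5155 -0.3605 0.1315 49.4
```

```text
t 48.2 a now 45.22 turn z total -0.0729 | shift cm (after turn) [ 6.85  1.12 14.73] norm 16.3 q6 -0.12 -> -0.19
t 49.05 p [ 0.5073 -0.3538  0.1534] a 49.37 tilt [-0.0001  0.0016] q6 -0.08 F [ 0.7 -0.3  0.1] Mz [-0.11  0.11 -0.02] w 0.0432 gf 0.0
t 49.0 a now 49.37 turn z total -0.0006 | shift cm (after turn) [0.02 1.06 2.19] norm 2.4 q6 -0.08 -> -0.08
```

```bash
python3 -m crank '[[0,1.06,0,0,0,0,0.5],[0,0,1.2,0,0,0,0.5],[0,0,0.95,0,0,0,0.5],[0,0,0,0,0,0,0.5],[0,0,0,0,0,0,1]]' 20 >/dev/null;python3 -m crank '[[0,0,0,0,0,0,1],[0,0,0,0,0,0,1],[0,0,0,0,0,0,1],[0,0,0,0,0,0,1],[0,0,0,0,0,0,1]]' >/dev/null; python3 pose.py
```

```text
t 50.3 p [ 0.5147 -0.3608  0.1309] a 49.32 tilt [-0.     -0.0002] q6 -0.08 F [-0.7  1.1 -0. ] Mz [-0.05  0.13  0.03] w 0.0117 gf 20.0
```

```bash
python3 -m crank '[[0,0,0,0,0,0.12,1],[0,0,0,0,0,0.12,1],[0,0,0,0,0,0.12,1],[0,0,0,0,0,0.12,1],[0,0,0,0,0,0.13,1]]' >/dev/null; python3 pose.py; python3 -m crank '[[0,0,0,0,0,0.12,1],[0,0,0,0,0,0.12,1],[0,0,0,0,0,0.12,1],[0,0,0,0,0,0.12,1],[0,0,0,0,0,0.13,1]]' >/dev/null;python3 -m crank '[[0,0,0,0,0,0,1],[0,0,0,0,0,0,1]]' >/dev/null; python3 pose.py; python3 -m crank '[[0,0,0,0,0,0,0.5],[0,0,0,0,0,0,0.5],[0,0,0,0,0,0,0.5],[0,0,-6,0,0,0,0.5],[0,0,-6,0,0,0,0.5]]' >/dev/null;python3 -m crank '[[-5,0,-6,0,0,0,0.5],[-3,0,0,0,0,0,0.5],[0,0,0,0,0,0,0.5],[0,0,0,0,0,0,0.5]]' >/dev/null; python3 pose.py;  python3 - <<'E'
from h import *
im,info=shot('wrist','w18.png'); t,_=shot('top','top3.png')
a=cv2.resize(im[0:220,130:390,::-1],(400,338)); b=cv2.resize(t[150:330,60:460,::-1],(720,324),interpolation=cv2.INTER_CUBIC)
c=np.zeros((600,800,3),np.uint8); c[:324,:720]=b; c[324:,:400]=a[:276]; 
cv2.imwrite('pics/fin.png',c)
E
```

```text
t 50.92 p [ 0.5144 -0.3602  0.1309] a 14.14 tilt [-0.0008 -0.0017] q6 0.54 F [-0.6  2.1  1.1] Mz [ 0.14  0.29 -0.02] w 0.0117 gf 20.0
t 51.8 p [ 0.5144 -0.3596  0.1308] a -20.48 tilt [-0.0021 -0.002 ] q6 1.14 F [0.4 5.7 4.7] Mz [ 0.9   0.27 -0.02] w 0.0117 gf 20.0
t 52.92 p [ 0.4498 -0.3369  0.2988] a -20.6 tilt [0.0012 0.0005] q6 1.09 F [0.8 0.8 0.2] Mz [-0.04  0.15 -0.01] w 0.0434 gf 0.0
```

View pics/fin.png

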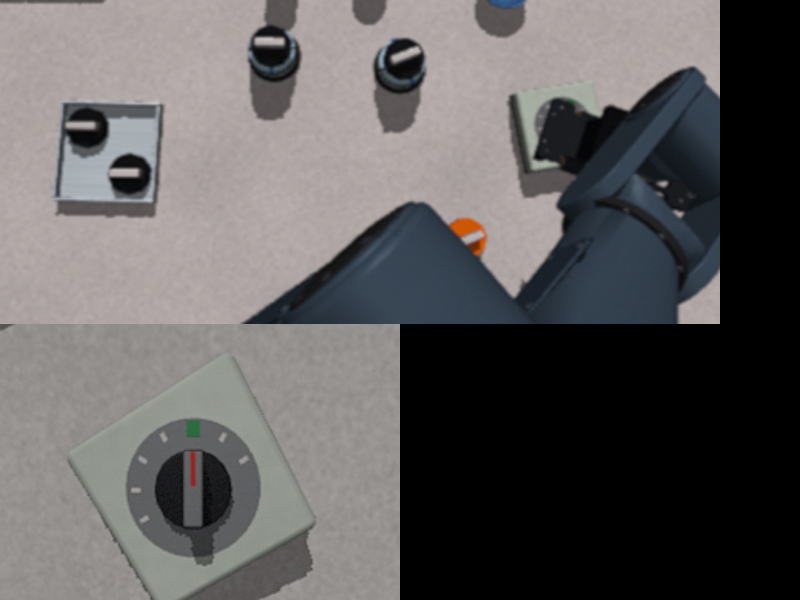

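The dial points at the green mark (bar at (193,470), mark at (193,428)). Both spares stand in the tray and both jars are closed, so I hand in.

```bash
python3 -c "
from rig import ticket
print(ticket.hand_in())"
```

```text
the job is handed in; nothing more can be done
None
```

I handed in the job at about 53 s: both jars are closed with lids screwed fully home, the two spare lids stand upright in the tray, the dial is on click 4, and I didn't touch the bottle, cream jar or bowl; no verdict came back.

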